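# Free a vacuum pump and set its flywheel just past the hard spot

### The job

Draw the transit pin out of the vacuum pump's flywheel and put it in the wooden tray. Then take the crank knob and turn the flywheel slowly by hand, either way: feel the resistance climb to its peak and ease off, and stop where the hard spot has just let go, so that the wheel neither fights nor pulls and only its even drag is left. Let go and leave it there; do not spin the wheel, jam it against the pin, touch the tell-tale or disturb the other things.

Things in the scene. Friction and masses are not known exactly. Their poses are not given: they have to be found in the camera images.
- pump: grey bench vacuum pump, fixed to the table: body 170 x 170 mm, deck 88 mm above the table, a flat-lying flywheel on top. Origin: on the table under the flywheel's axis; z up; the tell-tale post stands 150 mm from the axis on its +x side and is 94 mm high. As found, the wheel is 0.8 to 2.35 rad short of the next top dead centre (see axis), whichever way it is turned
- axis (a point): on the wheel's vertical axis, level with its rim top, 118 mm above the table. Wheel 220 mm across; only knob and pin stand above 124 mm. Twice a turn comes a hard spot: with x the angle past its top dead centre in the turning direction, the extra resistance is about -H (sin 2x + 0.5 sin 4x) / 1.3: it peaks 0.52 rad short of top dead centre, is gone there, then pulls ahead by as much
- knob (a point): centre of the crank knob, 144 mm above the table: an upright round wooden handle, 22 mm across, from 122 to 164 mm above the table, standing on the rim 95 mm from the axis. It spins freely on its stud, so a hand that keeps its own direction can carry it round the circle
- wheel (a joint): angle of the flywheel, rad, 0 as found, growing counter-clockwise seen from above; no end stops. At the knob: even sliding friction of about 5 N plus a hard spot's extra, peak H of 3 to 5 N, place and H unknown. Friction holds the wheel wherever it is left, and at a standstill it masks part of the load: feel it in slow, steady motion or straight after
- telltale_top (a point): middle of the flat top of the tell-tale, a delicate steel pin 12 mm across on the post beside the wheel. It rests 102 mm above the table and is lifted only close to top dead centre: it begins to rise about 0.35 rad of wheel short of it, stands about 2 mm higher at it, and is down again 0.35 rad beyond. Not to be touched
- pin: loose steel transit pin: shank 12 mm thick, 60 mm long, then a round head 22 mm across, 28 mm long. Origin at the shank's foot, z towards the head. At first upright between two spokes, stopping the wheel, its foot 23 mm deep in the deck (foot 65 mm, head's top 153 mm above the table), 55 mm from the axis on the side away from the knob; draw it straight up
- pin_head (a point): middle of the transit pin's head, 74 mm from its foot; 139 mm above the table at first
- tray: open wooden tray on the table, 170 mm (its x) by 150 mm (its y), walls 35 mm high and 5 mm thick, floor 5 mm; origin under its centre
- figure: white plaster figurine, 187 mm high, round foot 72 mm across; origin under its foot; not part of the job
- plinth: white hollow plinth, 120 mm square foot, 70 mm high; origin under its centre; not part of the job
- tape: roll of paper tape lying flat, 100 mm across, 24 mm high; origin under its centre; not part of the job
- bowl: grey mixing bowl, 130 mm across, 60 mm high; origin under its centre; not part of the job
- jar: glass jar with a metal cap, 68 mm across, 85 mm high; origin under its centre; not part of the job
- brush: brush lying on the table; not part of the job
- spatula: spatula lying on the table; not part of the job

How it is judged (in metres and radians):
On the way, in this order (a step that is already met when the one before it is completed fails the run):
1. the transit pin is out of the wheel and in the tray (x of pin in the frame of tray between -0.085 and 0.085 m and y of pin in the frame of tray between -0.075 and 0.075 m and height (world z) of each of pin, pin_head below 0.1 m and x of pin_head in the frame of tray between -0.085 and 0.085 m and y of pin_head in the frame of tray between -0.075 and 0.075 m), for 0.2 s.
2. the flywheel has been turned over the peak of a hard spot to where it lets go (the tell-tale is up) (height (world z) of telltale_top above 0.1032 m), for 0.2 s.
At the end, for the whole second after the job is handed in: The pin is at rest in the tray (foot and head within its outline, below 100 mm). The flywheel stands still within about 0.22 rad of top dead centre: past the peak of a hard spot, where its extra resistance has gone, the tell-tale 1.2 mm or more above its rest (all of step 1 and linear speed of pin below 0.03 m/s and height (world z) of telltale_top above 0.1032 m and velocity of joint wheel between -0.05 and 0.05 rad/s); the robot touches nothing.
It fails at once if the flywheel is spun (faster than 2.5 rad/s) (velocity of joint wheel above 2.5 rad/s or velocity of joint wheel below -2.5 rad/s).
It fails at once if the tell-tale is touched (more than 2 N) (contact force between anything else and telltale_c0 above 2 N).
It fails at once if the wheel is jammed against the pin (more than 25 N) (contact force between pin and pump above 25 N).
It fails at once if another thing is pushed more than 30 mm (distance of any of figure, plinth, tape, bowl, jar, brush, spatula from where it was at the start of the episode above 0.03 m).
It also fails if it takes over 72 s, if anything falls off the work surface, if the arm or the gripper's body presses on something with over 40 N, if the wrist force passes 120 N, or if a joint passes its speed limit or range.

### The arm

A 7-joint arm with a two-finger parallel gripper is mounted at the origin on the work surface. World frame = base frame: x ahead of the robot, y to its left, z up, the work surface at z = 0. Lengths are in mm, angles in rad, forces in N, time in s.
With the tool pointing down it reaches from about 400 to 875 mm from the base axis. Payload 19.3 kg.
Tool frame: the origin (TCP) lies at the very end of the fingers, on their centre line; the grasp point (between the pads) lies 19 mm behind it (grip_point_offset is the z of the grasp point in the tool frame, in mm); z points along the fingers, y is the line along which they close (so a half turn about z gives the same grasp; the last joint's range is limited). The gripper opens to 85 mm and grips with 20 to 120 N. Pads are 22 mm wide; open, the fingers measure 114 mm over their backs; the gripper's body (76 mm by 85 mm) begins 54 mm behind the grasp point. The pads swing forward as they close: fully open they stand 13 mm farther back than shut.
Start: joints at [-1.175, 0.521, -0.036, 1.599, 0.021, 1.021, -0.113], TCP at [280.727, 558.397, 231.291] pointing down, gripper open.
Joint ranges: [-2.91, 2.91], [-0.3, 2.13], [-1.5, 1.42], [0.17, 2.43], [-1.26, 4.41], [0.16, 1.93], [-2.52, 2.52]. Speed limits (rad/s): [1.89, 1.89, 2.39, 2.39, 3.01, 3.01, 3.01].

### API

Orientations are given as a 3x3 rotation matrix whose columns are the frame's x, y, z axes.
In Python, from workcell import movep, movel, goto_joints, open_gripper, clamp, wait, inverse_kinematics, read_state, camera, PlanningError, finish_job, grip_point_offset gives the robot as it stands. Calls block until the motion is done:
- movep(position, orientation): joint-space move of the TCP to a pose.
- movel(position, frame=None, max_speed=150, guard=None): straight line of the TCP; frame=None keeps the orientation; max_speed is the mean speed in mm/s. With guard (N) it stops when the force on the tool has changed by that much, and returns True; else False.
- goto_joints(angles): joint-space move.
- open_gripper() and clamp(): open the fingers fully, or close them until they stop; the grip force is fixed at half the most.
- wait(seconds).
- inverse_kinematics(position, orientation): joint angles nearest the present ones, or None.
- read_state(): the state.
- camera(name): name is "scene" or "top" or "wrist"; returns a dict with "image" (420x560x3 uint8, blue, green, red), "range_z" (420x560 float32, mm along the optical axis (not along the pixel's ray), 0 where there is no reading), "fx", "fy", "cx", "cy" (pixels), "cam_to_world" (4x4, takes a point from camera to world coordinates). Camera axes: x right, y up, looking along -z (the intrinsics and any distortion apply to the point x, -y, -z); pixel columns grow to the right and rows downward; lengths in mm; the calibration is good to about 2 mm. The wrist camera is an equidistant fisheye: a pixel r from the principal point sees the ray r / f radians off the axis. A picture is of the moment at which its call begins.
A pose or a line that the arm cannot do raises PlanningError and nothing moves.
- finish_job(): hands the job in; it is judged then, once.
The state is a dict: "time": time; "qpos": joint angles; "qvel": joint speeds; "joint_efforts": joint torques, N m; "eef_pos": TCP position; "tool_rot": TCP orientation; "ft_force": force on the tool from outside, world axes, zero at the start; "torque": the same for the moment, N m; "finger_gap": finger opening in mm; "gripper_force": force on a finger pad.
Only numpy, scipy, OpenCV 4.12 (cv2) and the standard library are available. Lean on these libraries where they do the work, as an engineer would, in place of code of your own. Each camera call takes 0.05 s, during which the arm holds its last target. There are 200 camera calls.

## Working session

There is one attempt and no reset: what is moved stays moved. The work goes in short steps, each a Python script; the robot and the scene stay as the last script left them, time stands still between calls to the robot, and variables do not carry over. Pictures are saved under pics/ and viewed, at most 10 in all, crops included, and the job is handed in when it is done.

```bash
ls; mkdir -p pics; python3 - <<'E'
from workcell import *
import cv2,numpy as np
for n in("scene","top"):
    c=camera(n); np.savez(f"{n}.npz",**c); cv2.imwrite(f"pics/{n}0.png",c["image"])
    print(n,c["fx"],c["cx"],c["cy"],np.round(c["cam_to_world"],3).tolist())
print(grip_point_offset, read_state())
E
```

```text
pics
scene 381.7263228116108 284.97931637940286 208.69166038143132 [[-0.433, -0.645, 0.629, 1151.842], [0.901, -0.301, 0.311, 304.278], [-0.012, 0.702, 0.712, 805.67], [0.0, 0.0, 0.0, 1.0]]
top 415.5026029039508 273.6609445441741 209.50026140659867 [[0.006, 0.994, -0.109, 432.763], [-1.0, 0.007, 0.015, 37.364], [0.016, 0.109, 0.994, 1172.034], [0.0, 0.0, 0.0, 1.0]]
-18.700000000000003 {'time': 0.1, 'qpos': array([-1.17518171,  0.52193795, -0.03632839,  1.59987143,  0.02120521,
        1.02111824, -0.11281128]), 'qvel': array([-4.11750234e-05, -1.99109146e-03,  1.97644553e-03, -9.94289667e-04,
        8.87215093e-04, -1.16763650e-03,  1.49990560e-04]), 'joint_efforts': array([ 3.86170082e-03, -9.28478265e+01,  1.98464423e+00, -3.70531189e+01,
        1.83104840e-02,  5.24547446e-03,  1.08589268e-04]), 'eef_pos': array([280.62843699, 558.15876118, 230.82203416]), 'tool_rot': array([[-8.93446944e-01,  4.49168595e-01, -3.64061837e-04],
       [ 4.49168737e-01,  8.93446515e-01, -8.77316580e-04],
       [-6.87932756e-05, -9.47361012e-04, -9.99999549e-01]]), 'ft_force': array([ 0.19568946,  0.04834414, -0.46995915]), 'torque': array([-0.01178849, -0.00268765, -0.05514089]), 'gripper_force': 0.0, 'finger_gap': 85.37363819398824}
```

View pics/top0.png

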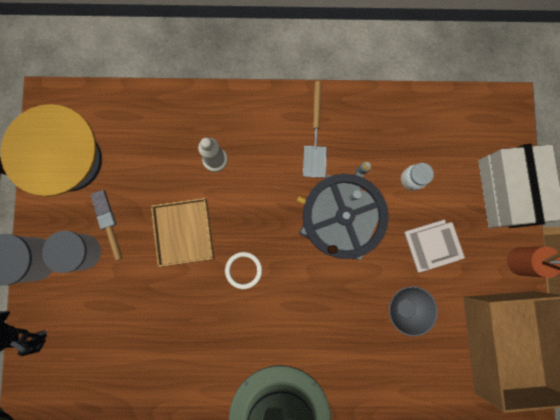

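View pics/scene0.png

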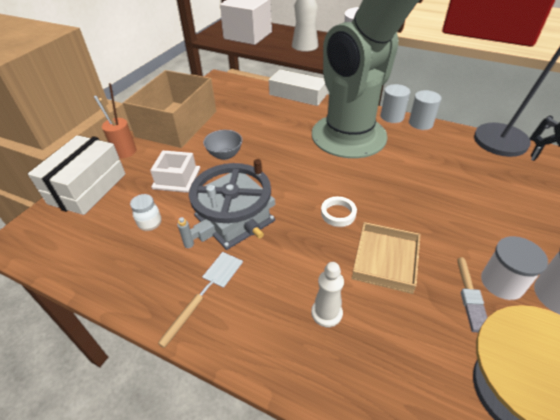

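Top view: wheel centre at about (345,216), dark knob (332,249), pin head (357,195), tell-tale (365,168), tray (182,232). In the scene view the knob is at (258,167) and the pin at (210,193). Now I'll measure using the range data.

```bash
cat >h.py <<'E'
import numpy as np,cv2
def cloud(c):
    v,u=np.mgrid[0:420,0:560]; z=c["range_z"]
    p=np.stack([(u-c["cx"])/c["fx"]*z,-(v-c["cy"])/c["fy"]*z,-z],-1)
    M=c["cam_to_world"]; return p@M[:3,:3].T+M[:3,3]
def ray(c,u,v,h):
    M=c["cam_to_world"]; d=M[:3,:3]@np.array([(u-c["cx"])/c["fx"],-(v-c["cy"])/c["fy"],-1]); o=M[:3,3]
    return o+d*(h-o[2])/d[2]
E
python3 - <<'E'
from h import *
for n in("top","scene"):
    c=dict(np.load(n+".npz")); P=cloud(c); Z=P[...,2]
    if n=="top":
        print("rays: axis",ray(c,345,216,118).round(),"knob",ray(c,332,249,164).round(),"pin",ray(c,357,195,153).round(),"tt",ray(c,365,168,102).round(),"tray",ray(c,182,232,35).round())
    ctr=ray(dict(np.load("top.npz")),345,216,118)
    near=np.hypot(P[...,0]-ctr[0],P[...,1]-ctr[1])<175
    def blobs(m,lab):
        k,L,S,C=cv2.connectedComponentsWithStats(m.astype(np.uint8))
        for i in range(1,k):
            if S[i,4]>=6:
                q=P[L==i]; print(n,lab,S[i,4],C[i].round(1),q.mean(0).round(1),q.min(0).round(),q.max(0).round())
    blobs(near&(Z>130)&(Z<180),"tall")
    blobs(near&(Z>96)&(Z<108)&(np.hypot(P[...,0]-ctr[0],P[...,1]-ctr[1])>125),"tt")
    rim=near&(Z>112)&(Z<124)&(np.hypot(P[...,0]-ctr[0],P[...,1]-ctr[1])>75)
    q=P[rim]; A=np.c_[2*q[:,:2],np.ones(len(q))]; s=np.linalg.lstsq(A,(q[:,:2]**2).sum(1),rcond=None)[0]; print("rim fit",s[:2],np.sqrt(s[2]+s[0]**2+s[1]**2),q[:,2].mean())
    # outer rim contour ray
    if n=="top":
        m=(near&(Z>108)&(np.hypot(P[...,0]-ctr[0],P[...,1]-ctr[1])<125)).astype(np.uint8)
        ct=max(cv2.findContours(m,0,1)[0],key=cv2.contourArea); (u,v),r=cv2.minEnclosingCircle(ct); print("circle",u,v,r,ray(c,u,v,118))
        hs=cv2.cvtColor(c["image"],cv2.COLOR_BGR2HSV)
        tm=(Z>22)&(Z<45); tm[:, :140]=0; tm[:,225:]=0; tm[:190]=0; tm[275:]=0
        q=P[tm][:,:2].astype(np.float32); print("tray rect",cv2.minAreaRect(q),len(q))
E
```

```text
rays: axis [ 533. -161.  118.] knob [ 448. -119.  164.] pin [ 582. -185.  153.] tt [ 662. -218.  102.] tray [494. 270.  35.]
top tall 80 [356.  194.7] [ 583.7 -182.9  149.5] [ 574. -195.  131.] [ 595. -174.  158.]
top tall 79 [332.  248.9] [ 448.5 -120.1  159.4] [ 439. -132.  130.] [ 458. -111.  167.]
top tt 21 [366.9 164.4] [ 671.6 -223.5  101. ] [ 663. -229.   96.] [ 679. -219.  105.]
rim fit [ 534.49855372 -161.12031253] 98.1677663570381 118.03548753979315
circle 345.0803527832031 215.95639038085938 43.02306365966797 [ 533.22422896 -160.89921114  118.        ]
tray rect ((495.0343017578125, 272.64752197265625), (170.2485809326172, 151.23948669433594), 8.545401573181152) 551
scene tall 104 [256.8 165.4] [ 456.8 -122.6  151.3] [ 443. -137.  130.] [ 465. -115.  168.]
scene tall 94 [210.2 190.5] [ 591.3 -185.1  146.7] [ 577. -198.  131.] [ 599. -176.  156.]
scene tt 26 [180.9 219.8] [ 675.6 -225.9  100.7] [ 668. -235.   96.] [ 683. -218.  106.]
rim fit [ 540.27847694 -163.39312657] 97.86225896574057 118.30028509872459
```

```bash
cat >>h.py <<'E'
def R(deg):
    a=np.radians(deg); c,s=np.cos(a),np.sin(a); return np.array([[c,s,0],[s,-c,0],[0,0,-1.]])
def fray(c,u,v,h):  # fisheye ray onto height h
    M=c["cam_to_world"]; x=(u-c["cx"])/c["fx"]; y=(v-c["cy"])/c["fy"]; t=np.hypot(x,y); k=np.tan(t)/t if t>1e-9 else 1
    d=M[:3,:3]@np.array([x*k,-y*k,-1]); o=M[:3,3]; return o+d*(h-o[2])/d[2]
def fcloud(c):
    v,u=np.mgrid[0:420,0:560]; x=(u-c["cx"])/c["fx"]; y=(v-c["cy"])/c["fy"]; t=np.hypot(x,y)+1e-9
    k=np.where(t<1.4,np.tan(np.minimum(t,1.4))/t,0); z=c["range_z"]
    p=np.stack([x*k*z,-y*k*z,-z],-1); M=c["cam_to_world"]; return p@M[:3,:3].T+M[:3,3]
E
python3 - <<'E'
from workcell import *
from h import *
p=read_state()["eef_pos"]; movel([p[0],p[1],300],max_speed=250)
for P in([583,-184,300],[583,-184,225]):
    print(inverse_kinematics(P,R(66)))
movep([583,-184,300],R(66)); movel([583,-184,225],max_speed=250)
c=camera("wrist"); np.savez("w1.npz",**c); cv2.imwrite("pics/w1.png",c["image"]); s=read_state()
print(s["time"],s["eef_pos"],s["tool_rot"].round(3).tolist(),c["fx"],c["cx"],c["cy"],c["cam_to_world"].round(3).tolist())
P=fcloud(c);Z=P[...,2]; m=(Z>132)&(Z<175)&(np.hypot(P[...,0]-533,P[...,1]+161)<115)
k,L,S,C=cv2.connectedComponentsWithStats(m.astype(np.uint8))
for i in range(1,k):
    if S[i,4]>20: q=P[L==i]; print(S[i],C[i],q.mean(0),q.min(0),q.max(0))
E
```

```text
[-0.2630432   0.52973007  0.72734232  1.58007799 -0.37266417  1.17512867
  0.12263905]
[-0.22866538  0.59724618  0.67146134  1.6693811  -0.421866    1.02449115
  0.16286788]
3.85 [ 583.65697521 -184.31096346  226.51476702] [[0.407, 0.914, 0.001], [0.914, -0.407, -0.001], [0.0, 0.002, -1.0]] 325.19226210127806 276.76541317643733 213.67357738896462 [[0.913, 0.389, 0.119, 613.971], [-0.407, 0.874, 0.265, -117.011], [-0.001, -0.29, 0.957, 368.138], [0.0, 0.0, 0.0, 1.0]]
[ 75 203  39  37 962] [ 93.83887734 221.26299376] [ 455.24594486 -123.94746526  154.24458163] [ 441.89964912 -135.10965743  132.08583952] [ 461.23230878 -112.92929915  165.76562521]
[266 205  31  36 879] [280.51422071 222.95676906] [ 586.58685098 -184.54760155  150.29546752] [ 575.39042009 -197.28862207  132.16124755] [ 596.60371022 -175.66243256  155.03226704]
```

View pics/w1.png

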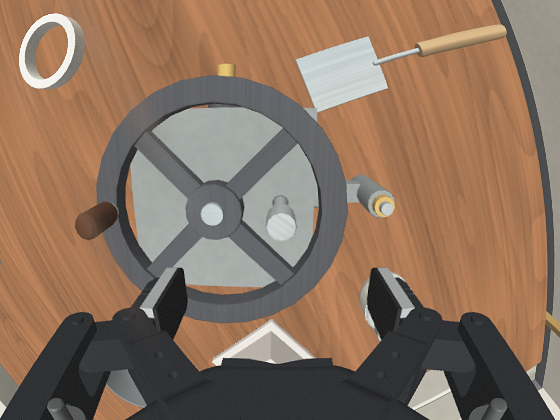

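The wrist view shows the pin head at (281,223), the wheel hub (212,213), the knob (95,221) and the tell-tale (385,207). I'll fit the flat tops next.

```bash
python3 - <<'E'
from h import *
c=dict(np.load("w1.npz")); P=fcloud(c);Z=P[...,2]
def top(cx,cy,rad,h,tol,lab):
    m=(np.hypot(P[...,0]-cx,P[...,1]-cy)<rad)&(abs(Z-h)<tol)
    k,L,S,C=cv2.connectedComponentsWithStats(m.astype(np.uint8)); i=1+S[1:,4].argmax(); q=P[L==i]
    (u,v),r=cv2.minEnclosingCircle(q[:,:2].astype(np.float32)); print(lab,S[i,4],"mean",q.mean(0).round(1),"circle",round(u,1),round(v,1),round(r,1),"px",C[i].round(1),"ray",fray(c,*C[i],h).round(1))
top(585,-184,25,153,2.5,"pin"); top(449,-121,25,164,2.5,"knob"); top(533,-161,130,118,4,"wheel"); top(670,-222,20,102,2.5,"tt")
E
```

```text
pin 683 mean [ 585.9 -186.2  152.7] circle 585.9 -186.6 11.0 px [280.6 226.3] ray [ 586. -186.  153.]
knob 368 mean [ 451.3 -124.1  163.5] circle 450.4 -124.5 10.0 px [ 84.8 227. ] ray [ 451.8 -124.1  164. ]
wheel 19912 mean [ 551.9 -154.7  117.5] circle 535.5 -164.1 110.4 px [228.4 190.5] ray [ 555.6 -153.   118. ]
tt 119 mean [ 671.7 -226.3  101.5] circle 672.1 -226.5 5.9 px [386.7 208.8] ray [ 671.6 -226.1  102. ]
```

```bash
python3 - <<'E'
from h import *
c=dict(np.load("w1.npz")); P=fcloud(c); T=np.array([583.657,-184.311,226.515]); Rt=np.array([[.407,.914,.001],[.914,-.407,-.001],[0,.002,-1]])
Q=(P-T)@Rt
m=(Q[...,2]>-32)&(Q[...,2]<5)&(abs(Q[...,1])<70)&(abs(Q[...,0])<20)&(c["range_z"]>0)
k,L,S,C=cv2.connectedComponentsWithStats(m.astype(np.uint8))
for i in range(1,k):
    if S[i,4]>30: q=Q[L==i]; print(S[i],C[i].round(),"\n",np.percentile(q,[1,10,50,90,99],axis=0).round(1))
E
```

```text
[142 268  46  60 985] [173. 289.] 
 [[-10.5 -55.5 -31.8]
 [ -7.1 -52.8 -30.6]
 [  6.3 -42.7 -24.2]
 [ 11.  -42.2 -16.2]
 [ 11.5 -41.9 -12.7]]
[367 268  46  60 992] [381. 289.] 
 [[-10.5  42.5 -31.8]
 [ -7.2  42.7 -30.5]
 [  6.3  43.2 -24.1]
 [ 11.   53.2 -16.1]
 [ 11.5  56.4 -12.5]]
```

Pads read symmetric to 0.5 mm, so I trust the wrist camera. I'll descend around the pin, re-measure against the pads, then correct.

```bash
cat >>h.py <<'E'
def tooltop(c,s,h,rad=25):
    """circle centre (tool x,y) of a flat top at height h near the tool axis; pads' own x,y bias"""
    P=fcloud(c); Q=(P-s["eef_pos"])@s["tool_rot"]; ok=c["range_z"]>0
    m=ok&(np.hypot(Q[...,0],Q[...,1])<rad)&(abs(P[...,2]-h)<2.5)
    (u,v),r=cv2.minEnclosingCircle(Q[m][:,:2].astype(np.float32))
    f=ok&(Q[...,2]>-32)&(Q[...,2]<5)&(abs(Q[...,0])<20); a=Q[f&(Q[...,1]<-30)&(Q[...,1]>-60)]; b=Q[f&(Q[...,1]>30)&(Q[...,1]<60)]
    by=(np.percentile(a[:,1],90)+np.percentile(b[:,1],10))/2
    return np.array([u,v]),r,m.sum(),by
E
python3 - <<'E'
from workcell import *
from h import *
movel([585.5,-186.1,170],max_speed=150); movel([585.5,-186.1,133],max_speed=60)
wait(.3); s=read_state(); c=camera("wrist"); np.savez("w2.npz",**c); cv2.imwrite("pics/w2.png",c["image"])
print(s["time"],s["eef_pos"],s["ft_force"],tooltop(c,s,153))
E
```

```text
5.4333 [ 585.61372587 -186.10817434  133.24456686] [0.43175338 0.18302547 0.59857254] (array([-0.32983372,  0.44342038]), 11.028569221496582, np.int64(1613), np.float64(0.6876055525074349))
```

View pics/w2.png

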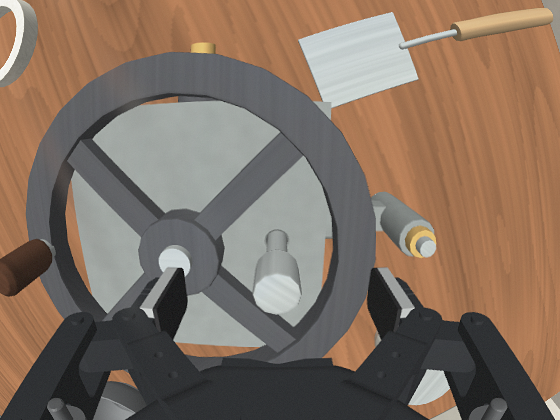

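Pin is centred between the pads to 0.25 mm; head at (277,290). Clamp, draw up, and check tilted placements by IK.

```bash
python3 - <<'E'
from workcell import *
from h import *
movel([585.4,-186.2,130],max_speed=40); clamp(); s=read_state(); print(s["ft_force"],s["finger_gap"],s["gripper_force"])
for z in(135,150,200,300):
    movel([585.4,-186.2,z],max_speed=40 if z<160 else 120); s=read_state(); print(z,s["ft_force"].round(1),s["finger_gap"])
print(s["time"])
L=np.array([np.cos(np.radians(8.55)),np.sin(np.radians(8.55)),0])
for sg in(1,-1):
  for tilt in(30,40,50):
    t=np.radians(tilt); zt=-(np.cos(t)*np.array([0,0,1])+np.sin(t)*sg*L)
    for f in(1,-1):
      y=f*np.array([-L[1],L[0],0]); Rm=np.c_[np.cross(y,zt),y,zt]
      foot=np.array([496,271,9])-sg*L*30; q=inverse_kinematics(foot-65*zt,Rm); print(sg,tilt,f,None if q is None else q.round(2))
E
```

```text
[-0.297471    0.31487725  4.66070538] 20.23772195076191 58.500983119010925
135 [ 0.8 -0.3 -0.3] 19.926410711948858
150 [-0.4 -0.5 -1.5] 19.441128086182943
200 [-0.2 -0.  -0.8] 20.245758579897213
300 [-0.   0.7 -0.9] 19.996486769139562
8.7
1 30 1 [-0.51  0.92  0.02  1.43 -0.19  1.3   1.32]
1 30 -1 [-0.91  1.09  0.77  1.45 -0.73  1.47 -1.37]
1 40 1 [-0.47  1.04 -0.01  1.24 -0.2   1.53  1.32]
1 40 -1 [-0.83  1.2   0.76  1.27 -0.73  1.69 -1.39]
1 50 1 [-0.44  1.18 -0.05  1.05 -0.21  1.75  1.3 ]
1 50 -1 [-0.75  1.32  0.73  1.07 -0.73  1.9  -1.44]
-1 30 1 [ 0.01  0.87 -1.07  2.24  1.8   1.   -0.56]
-1 30 -1 [-0.43  0.63 -0.45  2.26  1.87  0.57  2.33]
-1 40 1 [-0.06  0.96 -1.07  2.36  2.04  1.26 -0.82]
-1 40 -1 [-0.06  0.96 -1.07  2.36  2.04  1.26  2.33]
-1 50 1 None
-1 50 -1 None
```

```bash
python3 - <<'E'
from workcell import *
from h import *
L=np.array([np.cos(np.radians(8.55)),np.sin(np.radians(8.55)),0]); t=np.radians(30)
zt=-(np.cos(t)*np.array([0,0,1])+np.sin(t)*L); y=np.array([-L[1],L[0],0]); Rm=np.c_[np.cross(y,zt),y,zt]
foot=np.array([496,271,10])-L*35; p=foot-65*zt
up=np.array([0,0,1.])
movep([540,30,310],R(66)); movep(p+up*190,Rm); movel(p+up*30,max_speed=200)
g=movel(p,max_speed=40,guard=5); s=read_state(); print(g,s["eef_pos"]-p,s["finger_gap"],s["ft_force"])
open_gripper(); wait(.3)
movel(read_state()["eef_pos"]-zt*60,max_speed=150); movel(p+up*200,max_speed=250)
c=camera("top"); np.savez("t2.npz",**c); cv2.imwrite("pics/t2.png",cv2.resize(c["image"][150:290,120:400],None,fx=2.5,fy=2.5)); print(read_state()["time"])
E
```

```text
False [0.0985899  0.04621087 0.15141875] 20.147267589140053 [-0.269114    0.32855699 -0.17737563]
15.2083
```

View pics/t2.png

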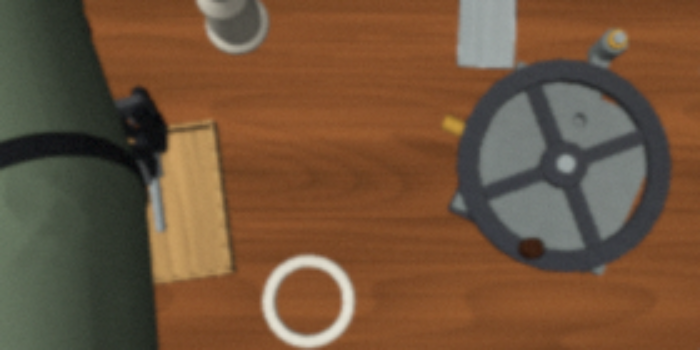

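Most of the tray is hidden by the arm (a grey rod at (158,195) may be the pin or a finger); the wheel is free of the pin, whose deck hole shows at (580,118). Now to the knob.

```bash
python3 - <<'E'
from workcell import *
from h import *
movep([480,30,330],R(66))
c=camera("top"); np.savez("t3.npz",**c); cv2.imwrite("pics/t3.png",cv2.resize(c["image"][180:280,130:230],None,fx=4,fy=4))
P=cloud(c); 
ax=np.array([535.5,-164.1])
for a in(36,66,96,126,-114,-84):
    out=[]
    for d in(-135,-90,-45,0,45,90,135,180):
        th=np.radians(155+d); q=inverse_kinematics([*(ax+95*np.array([np.cos(th),np.sin(th)])),135],R(a)); out.append(None if q is None else q.round(1)[[0,2,4,5,6]].tolist())
    print(a,out)
movep([451,-124,240],R(66)); movel([451,-124,190],max_speed=150); movel([451,-124,145],max_speed=60); wait(.2)
s=read_state(); c=camera("wrist"); np.savez("w3.npz",**c)
print(s["time"],s["eef_pos"],s["ft_force"],tooltop(c,s,164)); tt=tooltop(c,s,164)[0]; print("knob",s["eef_pos"]+s["tool_rot"]@np.r_[tt,0])
E
```

```text
36 [[-0.3, 0.8, -0.7, 0.9, -0.3], [-0.4, 0.7, -0.6, 0.8, -0.4], [-0.4, 0.7, -0.5, 0.7, -0.4], [-0.3, 0.6, -0.5, 0.7, -0.3], [-0.2, 0.7, -0.5, 0.7, -0.1], [-0.1, 0.7, -0.6, 0.8, -0.1], [-0.1, 0.7, -0.6, 0.9, -0.1], [-0.2, 0.8, -0.7, 1.0, -0.2]]
66 [[-0.3, 0.7, -0.6, 0.9, 0.2], [-0.4, 0.6, -0.5, 0.8, 0.1], [-0.4, 0.6, -0.5, 0.7, 0.1], [-0.3, 0.6, -0.4, 0.7, 0.2], [-0.2, 0.6, -0.5, 0.7, 0.3], [-0.1, 0.6, -0.5, 0.8, 0.4], [-0.1, 0.6, -0.5, 0.9, 0.4], [-0.2, 0.7, -0.6, 0.9, 0.3]]
96 [[-0.2, 0.5, -0.4, 0.9, 0.6], [-0.3, 0.5, -0.4, 0.8, 0.5], [-0.3, 0.5, -0.4, 0.7, 0.5], [-0.3, 0.5, -0.4, 0.6, 0.6], [-0.1, 0.5, -0.4, 0.7, 0.8], [-0.0, 0.5, -0.4, 0.8, 0.9], [-0.0, 0.5, -0.4, 0.9, 0.8], [-0.1, 0.5, -0.4, 0.9, 0.7]]
126 [[-0.1, 0.4, -0.3, 0.9, 1.0], [-0.2, 0.4, -0.3, 0.8, 0.9], [-0.3, 0.4, -0.3, 0.7, 1.0], [-0.2, 0.4, -0.3, 0.6, 1.1], [-0.0, 0.4, -0.3, 0.7, 1.3], [0.1, 0.4, -0.3, 0.7, 1.3], [0.1, 0.4, -0.3, 0.8, 1.2], [-0.0, 0.4, -0.3, 0.9, 1.1]]
-114 [[-0.6, 1.4, -1.2, 1.4, -2.5], [-0.7, 1.4, -1.2, 1.3, -2.5], [-0.8, 1.4, -1.2, 1.2, -2.4], [-0.7, 1.4, -1.1, 1.1, -2.3], [-0.5, 1.4, -1.1, 1.2, -2.1], [-0.4, 1.4, -1.2, 1.3, -2.1], [-0.4, 1.4, -1.2, 1.3, -2.3], [-0.4, 1.4, -1.2, 1.4, -2.4]]
-84 [[-0.5, 1.1, -0.9, 1.1, -2.2], [-0.6, 1.1, -0.9, 1.0, -2.2], [-0.7, 1.0, -0.9, 0.9, -2.2], [-0.6, 1.0, -0.8, 0.8, -2.1], [-0.4, 1.0, -0.8, 0.8, -1.9], [-0.3, 1.1, -0.9, 1.0, -1.9], [-0.3, 1.1, -0.9, 1.1, -1.9], [-0.4, 1.1, -0.9, 1.1, -2.1]]
19.175 [ 451.15169153 -123.97031605  145.23901906] [-0.02420373 -0.75458509  0.32756096] (array([ 0.04156761, -1.26349664]), 10.356128692626953, np.int64(1231), np.float64(0.7072329804645179))
knob [ 450.0142702  -123.41856969  145.23848334]
```

View pics/t3.png

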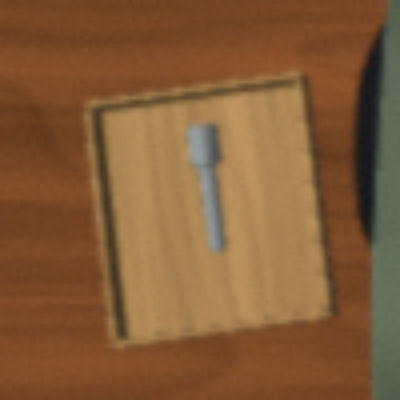

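The pin lies inside the tray. Knob at (449.4,-123.2) and pin hole are 149.7 mm apart (should be 150), which puts the axis at (535.5,-163.0). Grip and turn slowly, logging the tangential force.

```bash
cat >turn.py <<'E'
from workcell import *
from h import *
AX=np.array([535.5,-163.0]); TH0=np.arctan2(-123.2-AX[1],449.4-AX[0]); ZT=134
def pos(a,r=95): return [AX[0]+r*np.cos(TH0+a),AX[1]+r*np.sin(TH0+a),ZT]
def sample(a):
    F=[]
    for _ in range(3): s=read_state(); F.append(s["ft_force"]); wait(.02)
    F=np.mean(F,0); th=np.arctan2(s["eef_pos"][1]-AX[1],s["eef_pos"][0]-AX[0]); w=(th-TH0+np.pi)%(2*np.pi)-np.pi
    return w,-F[0]*-np.sin(th)-F[1]*np.cos(th),F[0]*np.cos(th)+F[1]*np.sin(th)
def run(a0,a1,step=.05,speed=25):
    out=[]
    for a in np.linspace(a0,a1,max(1,round(abs(a1-a0)/step))+1)[1:]:
        movel(pos(a),max_speed=speed); out.append(sample(a))
    out=np.array(out); np.savetxt("log.txt",np.vstack([np.loadtxt("log.txt",ndmin=2),out]) if __import__("os").path.exists("log.txt") else out)
    for o in out: print("%.3f Ft %.2f Fr %.2f"%tuple(o))
    print("t",read_state()["time"])
E
python3 - <<'E'
from turn import *
movel(pos(0)); clamp(); s=read_state(); print(s["finger_gap"],s["ft_force"]); print(sample(0))
run(0,.6)
E
```

```text
20.17085081135495 [-1.15075459e+00  1.81305883e-03  6.84215028e+00]
(np.float64(-0.0005334062478645762), np.float64(-0.4999290592347436), np.float64(1.7267794829966643))
0.044 Ft 3.76 Fr 0.92
0.094 Ft 4.35 Fr 1.33
0.143 Ft 5.18 Fr 0.86
0.193 Ft 5.12 Fr 1.20
0.242 Ft 6.16 Fr 1.14
0.293 Ft 5.94 Fr 1.14
0.342 Ft 6.11 Fr 1.27
0.392 Ft 6.88 Fr 1.15
0.442 Ft 5.80 Fr 0.90
0.492 Ft 6.55 Fr 1.16
0.543 Ft 6.73 Fr 1.34
0.593 Ft 6.46 Fr 0.59
t 24.8417
```

```bash
python3 - <<'E'
from turn import *
run(.6,1.3)
E
```

```text
0.644 Ft 6.37 Fr 0.56
0.694 Ft 6.19 Fr 0.71
0.745 Ft 5.43 Fr 0.21
0.796 Ft 4.99 Fr -0.01
0.847 Ft 4.05 Fr 0.20
0.898 Ft 4.01 Fr -0.18
0.949 Ft 2.70 Fr -0.05
1.001 Ft 2.39 Fr -0.26
1.052 Ft 2.16 Fr -0.31
1.103 Ft 0.52 Fr -0.44
1.154 Ft -0.10 Fr -0.66
1.205 Ft -0.79 Fr -0.55
1.256 Ft -0.89 Fr -1.37
1.306 Ft -2.79 Fr -0.99
t 30.325
```

```bash
python3 - <<'E'
from h import *
from scipy.optimize import curve_fit
D=np.loadtxt("log.txt"); w,F=D[1:,0],D[1:,1]
f=lambda w,d,H,x0:d-H*(np.sin(2*(w-x0))+.5*np.sin(4*(w-x0)))/1.3
for x in(.8,1,1.3,1.8):
    p,cv=curve_fit(f,w,F,[4,4,x]); print(p,np.sqrt(np.diag(cv)),np.std(F-f(w,*p)))
E
python3 - <<'E'
from turn import *
for n in("top","scene"):
    c=camera(n); np.savez(n+"5.npz",**c)
    P=cloud(c); m=(np.hypot(P[...,0]-671,P[...,1]+224)<14)&(P[...,2]>96)&(P[...,2]<112); print(n,m.sum(),np.percentile(P[...,2][m],[50,80,95,99]))
    o=cloud(dict(np.load(n+".npz"))); m=(np.hypot(o[...,0]-671,o[...,1]+224)<14)&(o[...,2]>96)&(o[...,2]<112); print(" was",m.sum(),np.percentile(o[...,2][m],[50,80,95,99]))
c=camera("wrist"); cv2.imwrite("pics/w5.png",c["image"]); np.savez("w5.npz",**c); P=fcloud(c)
m=(np.hypot(P[...,0]-672,P[...,1]+226)<16)&(P[...,2]>94)&(P[...,2]<112); print("wrist",m.sum(),np.percentile(P[...,2][m],[50,80,95,99]) if m.sum() else 0)
E
```

```text
[1.80837179 4.92804849 1.02628026] [0.14434204 0.17904683 0.01131649] 0.3667148238816731
[1.80837177 4.9280485  1.02628026] [0.14434207 0.1790469  0.01131649] 0.36671482388167304
[1.80837176 4.92804851 1.02628026] [0.14434209 0.17904695 0.01131648] 0.3667148238816732
[ 6.03827222 -8.28840508  1.96510993] [0.27186115 0.75530603 0.04751309] 0.7442325230562938
top 23 [101.46476617 104.75143458 106.68837744 109.54514048]
 was 21 [101.21702023 103.22172994 104.598306   104.84671171]
scene 28 [101.72274984 103.98736911 105.6511129  106.61700942]
 was 26 [101.268362   103.31702493 104.46414977 105.36339408]
wrist 340 [101.10476256 102.96745549 103.68064891 103.99467099]
```

View pics/w5.png

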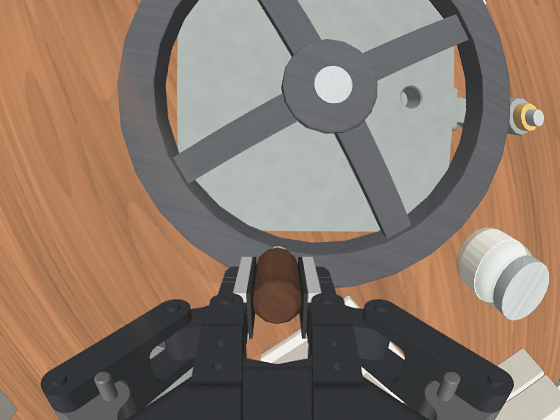

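Wrist view: the knob (277,285) is held and the tell-tale (535,118) clear of everything. The fit gives H 4.9 N and TDC at 1.03 rad; I'm now about 0.28 past. I'll ease back to it while logging, then release and compare the tell-tale's height with the first wrist view from the same pose.

```bash
cat >tt.py <<'E'
from h import *
def tt(c,cx=671.8,cy=-226.2):
    P=fcloud(c); d=np.hypot(P[...,0]-cx,P[...,1]-cy)
    m=((d<9)&(P[...,2]>99.5)&(P[...,2]<107)).astype(np.uint8); k,L,S,C=cv2.connectedComponentsWithStats(m); i=1+S[1:,4].argmax(); z=P[...,2][L==i]
    return S[i,4],C[i],np.percentile(z,[25,50,75,95]).round(2)
E
python3 - <<'E'
from turn import *
from tt import tt
run(1.3,1.03)
wait(.3); print(sample(0),"held",tt(camera("wrist")))
open_gripper(); wait(.2); p=read_state()["eef_pos"]; movel([p[0],p[1],200],max_speed=100); movel([583,-184,225],max_speed=200); wait(.3)
c=camera("wrist"); np.savez("w6.npz",**c); print(read_state()["time"],read_state()["eef_pos"]); print("now",tt(c)); print("was",tt(dict(np.load("w1.npz"))))
big=lambda c:cv2.resize(c["image"][150:270,330:430],None,fx=4,fy=4)
cv2.imwrite("pics/cmp.png",np.hstack([big(np.load("w1.npz")),big(c)]))
P=fcloud(c); m=abs(P[...,2]-164)<2.5; m&=np.hypot(P[...,0]-535,P[...,1]+163)<115; q=P[m][:,:2].mean(0); print("knob",q,np.arctan2(q[1]+164.1,q[0]-535.5)-np.arctan2(39.8,-84.7)+2*np.pi)
E
```

```text
1.254 Ft -4.56 Fr -1.48
1.197 Ft -3.37 Fr -1.26
1.142 Ft -2.96 Fr -1.53
1.087 Ft -1.95 Fr -1.53
1.032 Ft -1.05 Fr -1.64
t 32.5167
(np.float64(1.0321651195830475), np.float64(-1.0994836110180564), np.float64(-0.9578186634809094)) held (np.int32(133), array([555.39097744, 136.66165414]), array([101.69, 103.25, 103.97, 104.7 ]))
35.7417 [ 582.72359297 -184.12986813  225.10927718]
now (np.int32(136), array([387.66176471, 208.91176471]), array([103.23, 103.75, 104.17, 104.68]))
was (np.int32(119), array([386.65546218, 208.84033613]), array([100.96, 101.51, 102.05, 102.69]))
knob [nan nan] nan<stdin>:9: RuntimeWarning: Mean of empty slice.
  ret = um.true_divide(
```

View pics/cmp.png

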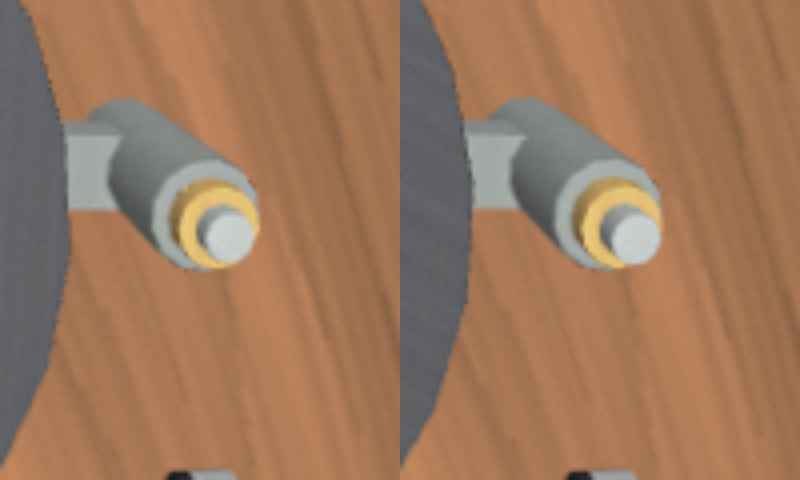

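On the right (now), the tell-tale's steel pin at (635,235) stands visibly higher than on the left (as found). It measures 2.2 mm up, which is full lift, so the wheel is at top dead centre and the arm is clear. Handing in.

```bash
python3 -c "
from workcell import *
print(finish_job(), read_state()['time'])"
```

```text
the job is handed in; nothing more can be done
the job is handed in; nothing more can be done
```

I handed the job in at about 36 s of the 72 allowed: the pin lies in the tray and the wheel, released, is at top dead centre with the tell-tale about 2.2 mm up. I overshot the spot by about 0.28 rad and eased the wheel back; the verdict was not shown.

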